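# Mesh the turntable bridge with its drive spindle

## Robot

A 6-joint arm with a two-finger parallel gripper is mounted at the origin on the work surface. World frame = base frame: x ahead of the robot, y to its left, z up, the work surface at z = 0. Lengths are in m, angles in degrees, forces in N, time in s.
With the tool pointing down it reaches from about 0.35 to 0.875 m from the base axis. Payload 4.2 kg.
Tool frame: the origin (TCP) lies midway between the tips of the shut fingers; the grasp point (between the pads) lies 19 mm behind it; z points along the fingers, y is the line along which they close (so a half turn about z gives the same grasp; the last joint's range is limited). The gripper opens to 87 mm and grips with 3 to 60 N. Pads are 19 mm wide; open, the fingers measure 117 mm over their backs; the gripper's body (75 mm by 190 mm) begins 51 mm behind the grasp point.
Start: joints at [78.931, 22.042, 0.453, 0, -68.411, -14.817], TCP at [0.273, 0.562, 0.223] pointing down, gripper open.
Joint ranges: [-179.83, 179.83], [-69.29, 118.12], [-61.27, 80.66], [-181.25, 117.63], [-171.15, -9.14], [-177.46, 177.46]. Speed limits (degrees/s): [159.86, 159.86, 180, 180, 180, 180].

## Interface

Orientations are given as [roll, pitch, yaw] about the fixed x, y, z axes, in that order (R = Rz(yaw) Ry(pitch) Rx(roll)).
In Python, from workcell import env gives the robot as it stands. The module is installed in compiled form; this text tells all that it offers. Calls block until the motion is done:
- env.goto(position, orientation): joint-space move of the TCP to a pose.
- env.move_straight(position, rotation=None, rate=0.15, force_limit=None): straight line of the TCP; rotation=None keeps the orientation; rate is the mean speed in m/s. With force_limit (N) it stops when the force on the tool has changed by that much, and returns True; else False.
- env.set_joints(angles): joint-space move.
- env.gripper_to(opening, grasp_force=None): opening from 0.0 (shut) to 1.0 (fully open); grasp_force is the grip in N (None keeps the last); returns when the fingers have stopped.
- env.dwell(seconds).
- env.inverse_kinematics(position, orientation): joint angles nearest the present ones, or None.
- env.read_state(): the state.
- env.grab_frame(name): name is "scene" or "top"; returns a dict with "image" (400x640x3 uint8, blue, green, red), "fx", "fy", "cx", "cy" (pixels), "position" and "orientation" of the camera in the world. Camera axes: x right, y up, looking along -z (the intrinsics and any distortion apply to the point x, -y, -z); pixel columns grow to the right and rows downward; lengths in m; the calibration is good to about 2 mm. A picture is of the moment at which its call begins. There is no depth.
A pose or a line that the arm cannot do raises env.Unreachable and nothing moves.
- env.close_job(): hands the job in; it is judged then, once.
Trained networks look in a picture, given as the dict that the camera call returned (one of the last four; its "shot" number tells which), for a name from the list of things; names that differ only in an ending like _2 or _b are one class to them, and where a whole thing is asked for, a point or a joint stands for the part that bears it (a point fixed in the world has none). Each returns a list of dicts, best first, with "score" (0 to 1); they miss things now and then, are a little off and sometimes report something else, mostly with a low value. They report only what shows in the picture. A call takes as long as a camera call.
- env.search_frame(picture, thing): "xyz" ([x, y, z] in m, in world coordinates, good to about 4 mm: the middle of the surface that is visible of it).
- env.trace(picture, thing): "mask" (400x640 bool, what is visible of it).
The state is a dict: "clock": time; "joint_positions": joint angles; "qvel": joint speeds; "joint_torque": joint torques, N m; "position": TCP position; "tool_rot": TCP orientation; "force": force on the tool from outside, world axes, zero at the start; "wrist_torque": the same for the moment, N m; "opening": opening from 0.0 (shut) to 1.0 (fully open); "finger_force": force on a finger pad.
Only numpy, scipy, OpenCV 4.12 (cv2) and the standard library are available. Lean on these libraries where they do the work, as an engineer would, in place of code of your own. Each camera call takes 0.05 s, during which the arm holds its last target. There are 200 camera calls.

## Task

The bridge of the model-railway turntable is perched on its drive spindle with the teeth out of mesh, so it stands proud of the pit. Push it round on the spindle until you feel the teeth drop in, then press its middle down until it is fully home, level, with its deck flush with the pit rim, and let go. Bear on it gently, never with more than about 4 kg (40 N), and leave the locomotive, the boxcar and the palm tree where they are.

Things in the scene. Friction and masses are not known exactly. Their poses are not given: they have to be found in the camera images.
- bridge: Loose turntable bridge, 0.2 to 0.45 kg: straight deck 190 mm long (its x), 54 mm wide (its y), two rails 3 mm high along it, flat vertical side girders 35 mm deep, grey cabin 30 mm high near its +x end on the +y side. Origin on its turning axis at the middle of the deck surface, z up. Starts level, deck 66 mm above the table, 12 mm above the rim; turning it takes under 1 N at an end.
- bridge_foot (a point): Middle of the bridge's underside, 36 mm below the deck, on the turning axis: four steel blocks leave a cross-shaped slot 16 mm wide, so it meshes every 90 degrees. In mesh it drops 4 mm by its own weight (deck at 62 mm) and cannot be turned further; fully home the deck is at 54 mm, flush with the rim, rail tops at 57 mm.
- pit: Fixed round turntable pit, concrete: wall 54 mm high, 224 mm outer and 210 mm inner diameter, floor at 8 mm. Origin at table height on the spindle's axis, about which the bridge turns. On its local +y side an embankment with track, 75 mm wide and 54 mm high, runs out to 310 mm from the axis.
- spindle_top (a point): Top of the pit's fixed, locked spindle, 44 mm above the table on the axis: a pin 20 mm thick on which the bridge turns with 1 mm play. Round it a cross of four teeth 12 mm wide, 44 mm across, tops at 30 mm, hidden under the bridge; its angle varies and is not given. The bridge starts at least 0.3 rad off mesh; turning one way up to 1.27 rad finds it (about 0.08 rad either way).
- collar_top (a point): Hidden stiff sliding collar round the spindle, its top 26 mm above the table, on the axis (the point does not move with it). The meshed bridge rests on it: pressing it the last 8 mm down to the hard stop takes 5 to 10 N on the middle of the deck (pressed at an end it tips and jams); it stays where it is pressed to.
- locomotive: Silver model locomotive 145 mm long, 30 mm wide, 50 mm high, loose on the embankment track. Origin at the middle of its underside. Bystander.
- boxcar: Blue model boxcar 140 mm long, 30 mm wide, 53 mm high, loose on the table beyond the pit. Origin at the middle of its underside. Bystander.
- palm: Model palm tree about 160 mm high on a round foot 56 mm across, crown about 110 mm across, loose on the table beside the pit. Origin at the middle of its underside. Bystander.

How it is judged:
By the outcome, as a careful person would: the job done as asked, in the order asked, and still so for the second after the job is handed in, with the robot touching nothing.
It also fails if it takes over 54 s, if anything falls off the work surface, if the arm or the gripper's body presses on something with over 40 N, if the wrist force passes 120 N, or if a joint passes its speed limit or range.

## Working session

There is one attempt and no reset: what is moved stays moved. The work goes in short steps, each a Python script; the robot and the scene stay as the last script left them, time stands still between calls to the robot, and variables do not carry over. Pictures are saved under pics/ and viewed, at most 10 in all, crops included, and the job is handed in when it is done.

```bash
mkdir -p pics; ls
python3 - <<'E'
from workcell import env
import cv2
s=env.read_state();print(s['clock'],s['position'],s['tool_rot'],s['force'])
for n in("scene","top"):
    f=env.grab_frame(n);cv2.imwrite(f"pics/{n}0.png",f["image"])
    print(n,{k:v for k,v in f.items() if k!="image"})
    for t in("bridge","pit","locomotive","boxcar","palm"):
        print(t,[(r["xyz"],round(r["score"],2)) for r in env.search_frame(f,t)[:2]])
E
```

```text
pics
0.0 [0.27257738 0.561748   0.22147484] [ 1.79876299e+02 -4.25142111e-03 -2.58974014e+01] [ 0.34005775  0.31582254 -0.46543232]
scene {'fx': 457.7283705562354, 'fy': 457.7283705562354, 'cx': 314.78046716096696, 'cy': 199.33824827638642, 'position': array([ 1.39903443, -0.13508197,  0.66295678]), 'orientation': array([51.97365406,  0.26936318, 78.3926394 ]), 'shot': 1}
bridge [([0.6055, 0.048, 0.0682], 0.79)]
pit [([0.6753, 0.1203, 0.0309], 0.73)]
locomotive [([0.6957, 0.2389, 0.084], 0.77), ([0.6108, 0.0467, 0.0668], 0.24)]
boxcar [([0.7898, -0.1066, 0.0412], 0.81)]
palm [([0.5548, -0.2079, 0.1425], 0.57)]
top {'fx': 498.6917313933044, 'fy': 498.6917313933044, 'cx': 314.777762405019, 'cy': 200.23962564074088, 'position': array([ 0.58438849, -0.00243306,  1.2818216 ]), 'orientation': array([ 2.22390334e+00,  5.51122209e-02, -8.97840827e+01]), 'shot': 2}
bridge [([0.59, 0.0496, 0.0677], 0.62)]
pit [([0.6197, 0.1044, 0.0048], 0.97)]
locomotive [([0.6865, 0.2426, 0.0992], 0.59)]
boxcar [([0.7706, -0.0976, 0.0525], 0.92), ([0.5546, -0.2048, 0.1552], 0.48)]
palm [([0.5555, -0.2052, 0.1544], 0.9)]
```

View pics/scene0.png

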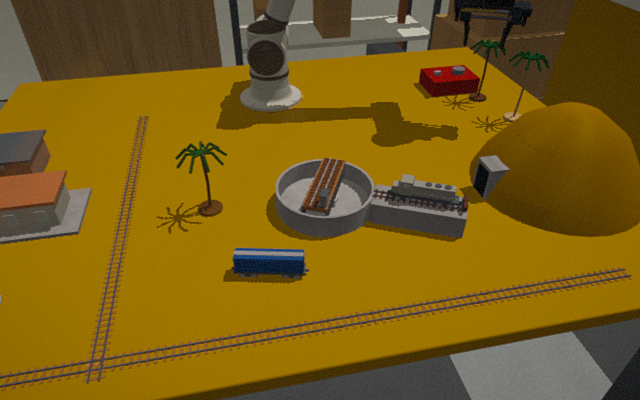

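View pics/top0.png

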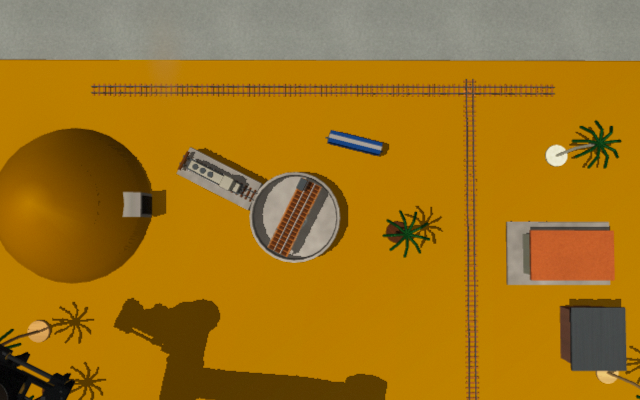

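The overview shows the pit at (296,217) in the top view. The bridge runs from (280,250) to (308,184), with the cabin at its upper end. The locomotive is upper left and the palm is well to the right. Next I'll measure the poses precisely.

```bash
cat > h.py <<'E'
from workcell import env
import cv2,numpy as np
from scipy.spatial.transform import Rotation as R
def proj(f,P):
    c=(np.atleast_2d(P)-f["position"])@R.from_euler("xyz",f["orientation"],degrees=True).as_matrix()
    return np.c_[f["cx"]+f["fx"]*c[:,0]/-c[:,2], f["cy"]+f["fy"]*c[:,1]/c[:,2]]
def onplane(f,uv,z):
    uv=np.atleast_2d(uv).astype(float)
    d=np.c_[(uv[:,0]-f["cx"])/f["fx"],-(uv[:,1]-f["cy"])/f["fy"],-np.ones(len(uv))]@R.from_euler("xyz",f["orientation"],degrees=True).as_matrix().T
    return f["position"]+d*((z-f["position"][2])/d[:,2])[:,None]
def contour(m):
    c,_=cv2.findContours(m.astype(np.uint8),cv2.RETR_EXTERNAL,cv2.CHAIN_APPROX_NONE)
    return max(c,key=cv2.contourArea)[:,0]
E
python3 - <<'E'
from h import *
fs={n:env.grab_frame(n) for n in("top","scene")}
for n,f in fs.items():
    m=env.trace(f,"bridge")[0]["mask"]; p=env.trace(f,"pit")[0]["mask"]
    c=onplane(f,contour(m),.066)[:,:2].astype(np.float32)
    print(n,"bridge",cv2.minAreaRect(c),m.sum())
    # pit hull circle (rim at z=.054)
    q=onplane(f,contour(p),.054)[:,:2].astype(np.float32)
    print("pit minrect",cv2.minAreaRect(q), q.min(0),q.max(0))
    np.save(n+"_b.npy",m);v=f["image"].copy();v[m]=v[m]//2+np.array([0,127,0],np.uint8)
    e=contour(p);cv2.polylines(v,[e.reshape(-1,1,2)],True,(255,0,255),1)
    u,w=(296,217) if n=="top" else (330,195)
    cr=cv2.resize(np.hstack([f["image"][w-60:w+60,u-65:u+65],v[w-60:w+60,u-65:u+65]]),None,fx=3,fy=3,interpolation=cv2.INTER_CUBIC)
    cv2.imwrite(f"pics/{n}1.png",cr)
cv2.imwrite("pics/both1.png",cv2.resize(np.vstack([cv2.imread("pics/top1.png"),cv2.imread("pics/scene1.png")]),(650,600)))
E
```

```text
top bridge ((0.6116914749145508, 0.14411279559135437), (0.411236971616745, 0.21680110692977905), 77.70417022705078) 6129
pit minrect ((0.6110703349113464, 0.14574211835861206), (0.4190187156200409, 0.2245265394449234), 77.70335388183594) [ 0.47782066 -0.0608569 ] [0.76029974 0.33957565]
scene bridge ((0.6005628108978271, 0.04981857165694237), (0.0630626231431961, 0.20853962004184723), 63.64273452758789) 1492
pit minrect ((0.6759200096130371, 0.11266811192035675), (0.42036473751068115, 0.26859554648399353), 51.003021240234375) [ 0.48250747 -0.0672325 ] [0.81028676 0.34286377]
```

View pics/both1.png

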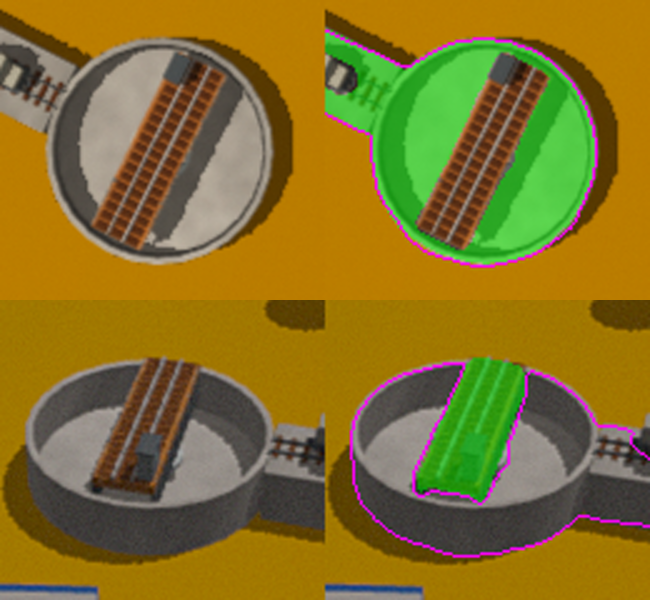

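The crop shows the top-view "bridge" trace is really the pit, with the bridge left as a hole in it. The pit outline fits well, so I'll fit the rim circle and use that hole for the bridge.

Run:
```python
from h import *
from scipy.optimize import least_squares
f=env.grab_frame("top"); m=env.trace(f,"pit")[0]["mask"]
for z in(.054,):
    e=contour(m); q=onplane(f,e,z)[:,:2]
    r=least_squares(lambda p:np.hypot(*(q-p[:2]).T)-.112,[.605,.05],loss="cauchy",f_scale=.002)
    c=r.x; print("pit centre",c,"resid med",np.median(np.abs(r.fun)))
full=np.zeros(m.shape,np.uint8);cv2.fillPoly(full,[e.reshape(-1,1,2)],1)
hole=(full>0)&~m
n,l,s,_=cv2.connectedComponentsWithStats(hole.astype(np.uint8))
uv=onplane(f,e,.054); 
for i in np.argsort(-s[1:,4])[:3]+1: print(i,s[i])
i=np.argmin([abs(s[k,0]+s[k,2]/2-296)+abs(s[k,1]+s[k,3]/2-217) if s[k,4]>300 else 9e9 for k in range(n)][1:])+1
k=l==i; b=onplane(f,contour(k),.066)[:,:2].astype(np.float32)
print("rect",cv2.minAreaRect(b))
pts=onplane(f,np.argwhere(k)[:,::-1],.066)[:,:2]
mu=pts.mean(0);w,v=np.linalg.eigh(np.cov((pts-mu).T));print("mean",mu,"angle",np.degrees(np.arctan2(v[1,1],v[0,1])))
g=env.grab_frame("scene");m2=env.trace(g,"bridge")[0]["mask"]
a=np.radians(-27)
for z in(.054,.066): print("pit centre proj top/scene",z,proj(f,[*c,z]),proj(g,[*c,z]))
# compare edges: project model deck outline into both
for ang in(-31,-28,-25,-22):
    a=np.radians(ang);X=np.array([np.cos(a),np.sin(a)]);Y=np.array([-X[1],X[0]])
    P=np.array([[*(c+x*X+y*Y),.066] for x,y in((.095,.027),(.095,-.027),(-.095,-.027),(-.095,.027))])
    out=[]
    for fr,mm in((f,k),(g,m2)):
        t=np.zeros(m.shape,np.uint8);cv2.fillPoly(t,[proj(fr,P).round().astype(np.int32)],1)
        out.append(((t>0)&mm).sum()/((t>0)|mm).sum())
    print(ang,out)
```

```text
pit centre [0.59092878 0.05135064] resid med 0.0033647197561432543
2 [ 269  179   52   77 1769]
1 [187 160  55  33 720]
rect ((0.5916454195976257, 0.048980191349983215), (0.05924466252326965, 0.1916675567626953), 64.46034240722656)
mean [0.59255517 0.04855478] angle 154.18839414137824
pit centre proj top/scene 0.054 [[293.41220001 216.86365421]] [[324.97025633 185.48096109]]
pit centre proj top/scene 0.066 [[293.19664229 216.83659667]] [[325.01875107 181.1419325 ]]
-31 [np.float64(0.8255991840897501), np.float64(0.741126070991432)]
-28 [np.float64(0.8940677966101694), np.float64(0.7827715355805244)]
-25 [np.float64(0.9119198312236287), np.float64(0.798606713109563)]
-22 [np.float64(0.8737558931377685), np.float64(0.7756370416407706)]
```

```bash
cat >> h.py <<'E'
C=np.array([.5915,.0483]); A0=-25.5; Z=.045
def pose(th,x,o,z):
    a=np.radians(th);X=np.array([np.cos(a),np.sin(a)]);Y=np.array([-X[1],X[0]])
    return [*(C+x*X+o*Y),z],[180,0,th-90]
E
python3 - <<'E'
from h import *
for th in(A0,A0+75): print(env.inverse_kinematics(*pose(th,-.062,.044,Z)))
env.gripper_to(0,10)
env.goto(*pose(A0,-.062,.044,.15))
p,r=pose(A0,-.062,.044,Z)
print("hit",env.move_straight(p,r,rate=.1,force_limit=3))
s=env.read_state();print(s["clock"],s["position"],s["tool_rot"],s["force"],s["opening"])
f=env.grab_frame("scene");cv2.imwrite("pics/a.png",cv2.resize(f["image"][110:260,230:450],None,fx=3,fy=3))
E
```

```text
[ 28.0807016   27.24867146 -20.32500961   0.         -42.42631893
 -53.5807016 ]
[ 2.12322614e+01  2.36397293e+01 -2.71093144e+01  2.54444375e-14
 -3.92509564e+01  2.82677386e+01]
hit False
5.7583 [0.55501844 0.11495818 0.04567135] [-1.79942216e+02  6.10747238e-02 -1.15486266e+02] [ 0.86384986 -0.04056105  0.60069342] 0.006092557001618206
```

View pics/a.png

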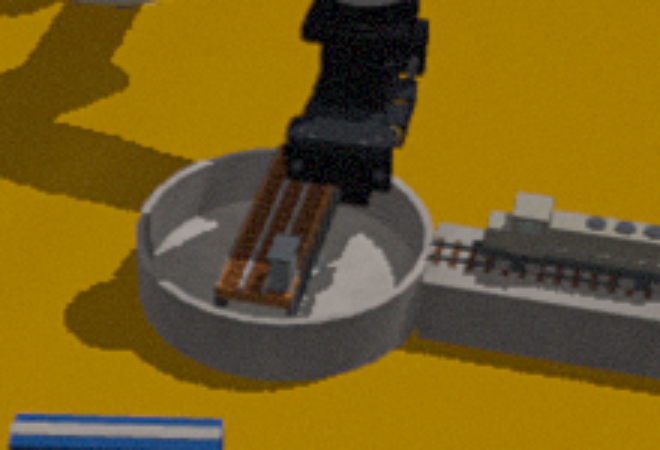

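The shut fingers are inside the pit on the bridge's +y side near its cabin-less end (crop 350,190). Everything is clear and undisturbed, so I'll start turning it.

Run:
```python
from h import *
f0=np.array(env.read_state()["force"]); hits=0
for k in range(1,28):
    th=A0+3*k
    h=env.move_straight(*pose(th,-.062,.044,Z),rate=.02,force_limit=3)
    s=env.read_state();d=np.array(s["force"])-f0
    print(k,th,h,d.round(1),round(s["clock"],2))
    if h or np.hypot(d[0],d[1])>3.5: break
print(s["position"])
f=env.grab_frame("scene");g=env.grab_frame("top")
cv2.imwrite("pics/b.png",np.hstack([cv2.resize(f["image"][120:240,260:390],None,fx=3,fy=3),cv2.resize(g["image"][157:277,231:361],None,fx=3,fy=3)]))
```

```text
1 -22.5 False [-0.9  0.2 -0.5] 6.16
2 -19.5 False [-0.7  0.3 -0.2] 6.51
3 -16.5 False [-0.2  1.3 -0.5] 6.86
4 -13.5 False [-1.   0.9 -0.2] 7.21
5 -10.5 False [ 0.2  0.9 -0.3] 7.56
6 -7.5 False [ 0.2  1.1 -0.6] 7.91
7 -4.5 False [-0.8  1.2  0.2] 8.26
8 -1.5 False [-0.1  0.3 -0.7] 8.61
9 1.5 False [ 0.1  0.8 -0.1] 8.96
10 4.5 False [-0.1  2.1  0.8] 9.31
11 7.5 False [-0.3  1.2 -0.4] 9.66
12 10.5 False [ 0.1  1.2 -0.9] 10.01
13 13.5 False [-0.8 -0.2 -0.3] 10.36
14 16.5 False [ 0.4  0.5 -0.5] 10.71
15 19.5 False [-0.9  0.6 -0. ] 11.06
16 22.5 False [-0.1  0.4 -0.2] 11.41
17 25.5 False [-1.  -0.4 -1.6] 11.76
18 28.5 False [-0.7  1.1 -0.3] 12.11
19 31.5 False [-0.1  0.6 -0.1] 12.46
20 34.5 False [-1.3  1.2  0.2] 12.81
21 37.5 False [-1.8  2.1 -0.2] 13.16
22 40.5 True [-2.4  5.1  2.1] 13.37
[0.51483344 0.04438697 0.04465392]
```

View pics/b.png

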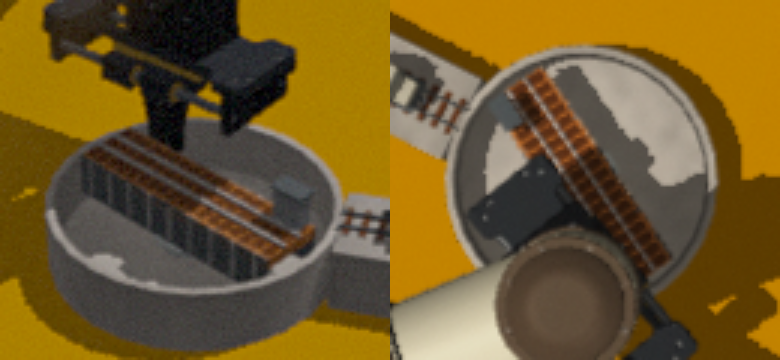

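The bridge has turned and come to a firm stop at 5.6 N, which suggests it's in mesh. The cabin end now points upper left in the top view, about (515,90). I'll back off, lift and check the height from images.

Run:
```python
from h import *
env.move_straight(*pose(39-10,-.062,.044,Z),rate=.06)
env.move_straight(pose(29,-.062,.044,.16)[0],rate=.15)
env.set_joints(np.array(env.read_state()["joint_positions"])+np.array([-45,-15,0,0,0,0]))
f=env.grab_frame("top");g=env.grab_frame("scene")
print(env.read_state()["clock"])
m=env.trace(f,"pit")[0]["mask"];e=contour(m)
full=np.zeros(m.shape,np.uint8);cv2.fillPoly(full,[e.reshape(-1,1,2)],1)
n,l,s,cc=cv2.connectedComponentsWithStats(((full>0)&~m).astype(np.uint8))
for i in range(1,n):
    if s[i,4]>300: print(s[i],cv2.minAreaRect(onplane(f,contour(l==i),.062)[:,:2].astype(np.float32)))
for n,fr in(("top",f),("scene",g)): print(n,[(r["xyz"],round(r["score"],2)) for r in env.search_frame(fr,"bridge")[:2]])
m2=env.trace(g,"bridge")[0]["mask"];print(cv2.minAreaRect(onplane(g,contour(m2),.062)[:,:2].astype(np.float32)))
vs=[]
for fr,(u,w) in((g,(325,180)),(f,(296,217))):
    c=fr["image"][w-60:w+60,u-65:u+65];vs.append(cv2.resize(c,None,fx=3,fy=3))
cv2.imwrite("pics/c.png",np.hstack(vs))
```

```text
16.3833
[187 160  54  34 661] ((0.6901206374168396, 0.24715262651443481), (0.1443100869655609, 0.029573319479823112), 63.69388198852539)
[ 265  180   59   75 1719] ((0.5906237959861755, 0.048809271305799484), (0.19021311402320862, 0.0568724125623703), 34.55314254760742)
top [([0.5909, 0.0478, 0.0642], 0.65)]
scene [([0.6104, 0.0489, 0.0602], 0.87)]
((0.5964552760124207, 0.053688570857048035), (0.21113745868206024, 0.11918413639068604), 33.06515121459961)
```

View pics/c.png

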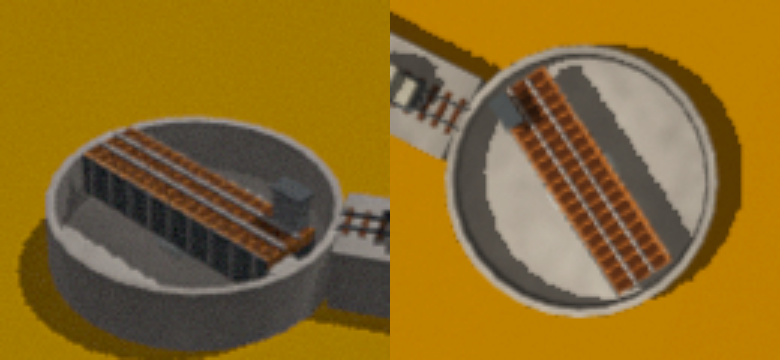

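The bridge sits at 34.5°, centred at (0.591, 0.0485), with everything else untouched. Next I'll touch the middle of the deck (contact at 65 mm confirms mesh) and press in small steps.

Run:
```python
from h import *
P=[.591,.0485]; O=[180,0,34.3]
env.goto([*P,.12],O); env.dwell(.2)
f0=np.array(env.read_state()["force"])
print(env.move_straight([*P,.075],rate=.1,force_limit=3))
print("touch",env.move_straight([*P,.056],rate=.01,force_limit=3))
s=env.read_state();z=s["position"][2];print(z,(s["force"]-f0).round(1),s["clock"])
zc=z
while zc>.052:
    zc-=.001; h=env.move_straight([*P,zc],rate=.01,force_limit=12)
    s=env.read_state();d=(s["force"]-f0);print(round(zc,4),s["position"][2].round(4),h,d.round(1),round(s["clock"],2))
    if h or d[2]>18: break
```

```text
False
touch True
0.06484068232185478 [-0.6  0.2  2.5] 20.125
0.0638 0.0645 False [-0.9  0.1  5.1] 20.38
0.0628 0.0635 False [-1.1  1.   5.4] 20.62
0.0618 0.0625 False [-0.6 -0.1  5.9] 20.88
0.0608 0.0616 False [-1.3  0.4  4.8] 21.12
0.0598 0.0606 False [-2.4  0.4  6.9] 21.38
0.0588 0.0597 False [-0.8  0.1  5.4] 21.62
0.0578 0.0587 False [-1.8  1.   5.6] 21.88
0.0568 0.0577 False [-1.9  0.8  5.3] 22.12
0.0558 0.0571 False [-1.8 -0.5  7.6] 22.38
0.0548 0.057 False [-4.7  0.3 11.6] 22.62
0.0538 0.0569 False [-5.7  1.  17. ] 22.88
0.0528 0.0568 False [-6.9 -0.1 20.3] 23.12
```

Contact was at 65 mm, so it was in mesh. It then travelled 8 mm to a hard stop with the rail tops at 57 mm, peaking at about 20 N. I'll lift straight off, move clear and check.

Run:
```python
from h import *
env.move_straight([.591,.0485,.16],rate=.08)
env.set_joints(np.array(env.read_state()["joint_positions"])+np.array([-45,-15,0,0,0,0]))
g=env.grab_frame("scene");f=env.grab_frame("top");print(env.read_state()["clock"])
for n,fr in(("top",f),("scene",g)):
    for t in("bridge","locomotive","boxcar","palm"): print(n,t,[(r["xyz"],round(r["score"],2)) for r in env.search_frame(fr,t)[:1]])
cv2.imwrite("pics/d.png",np.hstack([cv2.resize(fr["image"][w-60:w+60,u-65:u+65],None,fx=3,fy=3) for fr,(u,w) in((g,(325,180)),(f,(296,217)))]))
```

```text
26.45
top bridge [([0.5887, 0.0509, 0.0579], 0.67)]
top locomotive [([0.6849, 0.2419, 0.101], 0.8)]
top boxcar [([0.7687, -0.0982, 0.0497], 0.72)]
top palm [([0.5526, -0.2046, 0.156], 0.56)]
scene bridge [([0.6082, 0.0496, 0.0544], 0.75)]
scene locomotive [([0.6968, 0.241, 0.0842], 0.68)]
scene boxcar [([0.7894, -0.1047, 0.0434], 0.64)]
scene palm [([0.5548, -0.2059, 0.14], 0.73)]
```

View pics/d.png

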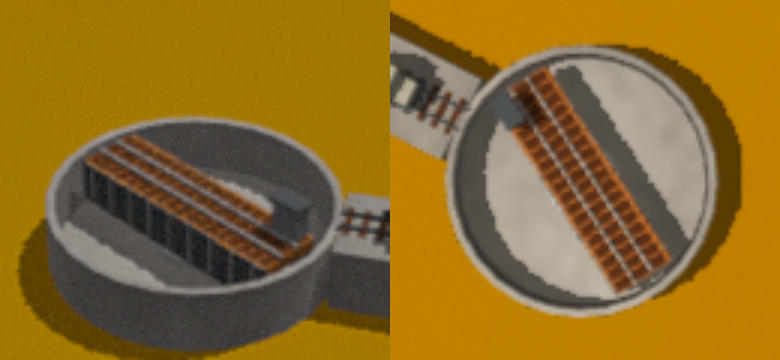

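The bridge sits low in the pit, with the bystanders in place. I'll check that it's level by comparing how far each end dropped between the two scene crops.

Run:
```python
from h import *
g=env.grab_frame("scene")
a=cv2.imread("pics/c.png",0)[:,:390].astype(np.float32);b=cv2.imread("pics/d.png",0)[:,:390].astype(np.float32)
C=np.array([.591,.0485]);t=np.radians(34.4);X=np.array([np.cos(t),np.sin(t)]);Y=np.array([-X[1],X[0]])
for x in(-.075,-.05,-.025,0,.025,.05,.075):
  for y in(-.012,):
    P0=np.r_[C+x*X+y*Y,.062];q=proj(g,[P0,P0-[0,0,.008]]);exp=(q[1]-q[0])*3
    u,v=((q[0]-[260,120])*3).round().astype(int)
    h=24;T=a[v-h:v+h,u-h:u+h];S=b[v-h-4:v+h+18,u-h-8:u+h+8]
    if T.shape!=(48,48) : continue
    r=cv2.matchTemplate(S,T,cv2.TM_CCOEFF_NORMED);_,sc,_,l=cv2.minMaxLoc(r)
    print(x,y,"expected",exp.round(1),"got",l[0]-8,l[1]-4,round(sc,2))
```

```text
-0.075 -0.012 expected [0.3 8.5] got -6 4 0.92
-0.05 -0.012 expected [0.2 8.6] got 2 9 0.93
-0.025 -0.012 expected [0.1 8.6] got 0 8 0.94
0 -0.012 expected [-0.   8.7] got 1 9 0.95
0.025 -0.012 expected [-0.1  8.7] got 0 9 0.96
0.05 -0.012 expected [-0.3  8.8] got -1 9 0.93
0.075 -0.012 expected [-0.4  8.8] got -1 9 0.94
```

All along the bridge the drop matches 8 mm. The one outlier, at -0.075, slid along the repeating rail pattern. The bridge is level and home, so I'm handing in.

```bash
python3 -c "
from workcell import env
print(env.close_job())"
```

```text
the job is handed in; nothing more can be done
None
```

The bridge was turned until its teeth meshed, then pressed 8 mm to the hard stop (peak about 20 N); it sits level with its deck at rim height, the locomotive, boxcar and palm are where they were, and the job is handed in.

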